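Clear the tea caddy and put the kettle on show

ROBOT

A 6-joint arm with a two-finger parallel gripper is mounted at the origin on the work surface. World frame = base frame: x ahead of the robot, y to its left, z up, the work surface at z = 0. Lengths are in m, angles in degrees, forces in N, time in s.
With the tool pointing down it reaches from about 0.35 to 0.725 m from the base axis. Payload 6 kg.
Tool frame: the origin (TCP) lies midway between the tips of the shut fingers; the grasp point (between the pads) lies 19 mm behind it; x points along the fingers, y is the direction in which the jaws open and shut, and the axes are right-handed (so a half turn about x gives the same grasp; the last joint's range is limited). The gripper opens to 85 mm and grips with 20 to 120 N. Pads are 22 mm wide; open, the fingers measure 114 mm over their backs; the gripper's body (76 mm by 85 mm) begins 54 mm behind the grasp point. The pads swing forward as they close: fully open they stand 13 mm farther back than shut.
Start: joints at [96.412, 2.303, 4.859, 0, -92.561, -19.12], TCP at [0.132, 0.585, 0.231] pointing down, gripper open.
Joint ranges: [-146.85, 146.85], [-73.84, 115.35], [-62.03, 85.46], [-188.31, 113.3], [-161.28, -10.13], [-171.36, 171.36]. Speed limits (degrees/s): [147.25, 147.25, 172.46, 180, 180, 180].

INTERFACE

Orientations are given as [roll, pitch, yaw] about the fixed x, y, z axes, in that order (R = Rz(yaw) Ry(pitch) Rx(roll)).
In Python, from workcell import get_obs, optics, order gives the robot as it stands.
- The arm moves only by the tool carry_out, never from a script. Its argument "increments" is a list that holds one entry, the list of rows, each a list of 7 numbers: the shift along the tool's x, y, z in units of 40 mm (1.0 is 40 mm), then the turn, a rotation vector about the tool's x, y, z in degrees, then the gripper command: -1 is shut, 1 is fully open, values between are in proportion. In form: [[[dx, dy, dz, ax, ay, az, gripper], ...]]. A call has 1 to 5 rows; each row shifts and turns the pose as measured when the row begins, along the tool's axes as they then stand; what a row does not reach is not made up. A row lasts 1/10 s, in which the tool goes at most 50 mm and 8.59 degrees, less where a joint would pass 70% of its speed; a pose out of reach is approached as far as the arm can. A call is refused whole if a number of a shift passes 1 or a number of a turn 8.59, either way. A call with a gripper value outside its range is refused whole. The fingers move at their own pace and stop on an object; the grip force is fixed at half the most. Time passes only in rows, so rows that do not move let the fingers close. It gives the time, the measured TCP pose, the force and the opening at its end, in the units of the state.
- get_obs(): the state, without advancing time (a new reading comes with each control period).
- optics.camera(name): name is "scene" or "top" or "wrist"; returns the picture (384x512x3 uint8, blue, green, red); there is no depth.
- optics.camera_model(name): a dict with "intrinsics" (3x3 intrinsics, pixels), "k1" (the pictures are not rectified: a ray, as slopes to the right and down, at radius r is drawn at 1 + k1 r^2 times it, then the intrinsics apply), "rvec" (rotation vector, rad) and "tvec" (3), from world to camera coordinates, as OpenCV has them. Camera axes: x right, y down, z forward; pixel columns grow to the right and rows downward; lengths in m; the calibration is good to about 2 mm. A picture is of the moment at which its call begins: read the wrist's pose just before it. camera_model takes no time and is no camera call; for the wrist camera it gives the pose at the moment of the call.
- order.finish_job(): hands the job in, once; it reports no verdict.
The state is a dict: "clock": time; "joint_positions": joint angles; "qd": joint speeds; "joint_torque": joint torques, N m; "ee_pos": TCP position; "eef_rot": TCP orientation; "contact_force": force on the tool from outside, world axes, zero at the start; "moment": the same for the moment, N m; "opening": opening from 0.0 (shut) to 1.0 (fully open).
Only numpy, scipy, OpenCV 4.12 (cv2) and the standard library are available. Lean on these libraries where they do the work, as an engineer would, in place of code of your own. Each camera call takes 0.05 s, during which the arm holds its last target.

TASK

In the copperware shop the dark round dish is wanted for the kettle with the blue handle, but a copper tea caddy has been left standing in it. First move the caddy onto the empty pale wooden board and leave it standing wholly on the board, then stand the blue-handled kettle in the middle of that dish. Keep both pieces upright all the while and set them down rather than dropping them.

Things in the scene. Friction and masses are not known exactly. Their poses are not given: they have to be found in the camera images.
- dish: Fixed low round dish, dark slate-grey with a brass-yellow inside: the one that the tea caddy stands in at the start (the other such dishes hold cups and bowls). 170 mm across the rim, 18 mm high; flat inner floor about 136 mm across, 10 mm above the table. Origin: centre of the underside, z up; at the table's height.
- caddy: Loose closed copper tea caddy: a plain upright cylinder 50 mm in diameter and 74 mm high with a darker lid that does not come off, about 0.25 kg. It starts upright on the dish's inner floor near the middle. Origin: centre of its underside, z up. It can be gripped round the body from above.
- board: Fixed pale wooden board, square, 160 x 160 mm and 20 mm thick, empty. Origin: centre of the underside, at the table's height, z up; x and y along its edges; its top is 20 mm above the origin.
- kettle: Loose copper kettle, 0.4 kg, the one with the BLUE handle sleeve (a twin has a black one). Belly 100 mm across, foot 72, lid knob top 92 mm up. Fixed hoop handle: its top is a level bar along the kettle's x, centred over the origin, axis 135 mm above the underside; blue sleeve 14 mm thick, 60 long. Spout to +x, tip 80 mm out. Origin: centre of the underside, z up; starts upright on the table.
Mind the look-alikes: they are no part of the job. Leave any pink or purple look-alike of the caddy alone.

How it is judged:
By the outcome, as a careful person would: the job done as asked, in the order asked, and still so for the second after the job is handed in, with the robot touching nothing.
It also fails if it takes over 66 s, if anything falls off the work surface, if the arm or the gripper's body presses on something with over 40 N, if the wrist force passes 120 N, or if a joint passes its speed limit or range.

## Working session

There is one attempt and no reset: what is moved stays moved. The work goes in short steps, Python scripts to look and compute and a tool call to move; the robot and the scene stay as the last step left them, time stands still between calls to the robot, and variables do not carry over. Pictures are saved under pics/ and viewed, and the job is handed in when it is done.

Besides the shell and the picture viewer there is one more tool, called after "Request:" as name(argument=value, ...), one argument or row to a line, values as JSON. carry_out: Moves the arm, as the interface text tells. Its arguments: {"type":"object","properties":{"increments":{"type":"array"}},"required":["increments"]}

```bash
mkdir -p pics; ls; cat > h.py <<'E'
import numpy as np, cv2
from workcell import get_obs, optics, order
def snap(name,out):
    m=optics.camera_model(name); im=optics.camera(name); cv2.imwrite('pics/'+out+'.png',im); np.save('pics/'+out+'.npy',m,allow_pickle=True); return im,m
def load(out): return cv2.imread('pics/'+out+'.png'), np.load('pics/'+out+'.npy',allow_pickle=True).item()
def proj(m,P):
    R=cv2.Rodrigues(np.array(m['rvec'],float))[0]; c=(R@np.atleast_2d(P).T).T+np.array(m['tvec']).ravel()
    s=c[:,:2]/c[:,2:]; s=s*(1+m['k1']*(s**2).sum(1,keepdims=True)); K=np.array(m['intrinsics'])
    return s*[K[0,0],K[1,1]]+K[:2,2]
def ray(m,u,v,z):
    K=np.array(m['intrinsics']); d=np.array([(u-K[0,2])/K[0,0],(v-K[1,2])/K[1,1]]); s=d.copy()
    for _ in range(30): s=d/(1+m['k1']*(s@s))
    R=cv2.Rodrigues(np.array(m['rvec'],float))[0]; o=-R.T@np.array(m['tvec']).ravel(); r=R.T@np.array([*s,1])
    return o+r*(z-o[2])/r[2]
def crop(im,x,y,w,h,k,out): cv2.imwrite('pics/'+out+'.png',cv2.resize(im[y:y+h,x:x+w],None,fx=k,fy=k,interpolation=cv2.INTER_CUBIC))
E
python3 - <<'E'
from h import *
snap('scene','s0');snap('top','t0');snap('wrist','w0')
print(get_obs())
for n in('scene','top','wrist'):print(optics.camera_model(n))
E
```

```text
pics
{'clock': 0.15, 'joint_positions': array([ 9.64120837e+01,  2.32972030e+00,  4.81585821e+00, -1.77759821e-02,
       -9.25599391e+01, -1.91194853e+01]), 'qd': array([-0.00893996, -0.0437652 ,  0.2254283 ,  0.02529149,  0.00034111,
        0.04007337]), 'joint_torque': array([-3.12126773e-03, -3.68618667e+01,  3.47691143e+01,  6.93616033e+00,
       -4.38051313e-03,  2.07062719e-06]), 'ee_pos': array([0.13187653, 0.58508071, 0.23052731]), 'eef_rot': array([ 95.58925152,  89.92409226, -97.11736758]), 'contact_force': array([ 0.45238143, -0.63783063, -0.29543952]), 'moment': array([ 0.00301415,  0.00536703, -0.04465187]), 'opening': 0.9956149237850475}
{'intrinsics': array([[379.79386076,   0.        , 254.89293701],
       [  0.        , 379.79386076, 193.49340563],
       [  0.        ,   0.        ,   1.        ]]), 'k1': -0.1281718958449825, 'rvec': array([ 1.89746751,  1.76027285, -0.60940517]), 'tvec': array([-0.06386755, -0.42665742,  1.3365626 ])}
{'intrinsics': array([[491.70881306,   0.        , 256.87117175],
       [  0.        , 491.70881306, 189.6193743 ],
       [  0.        ,   0.        ,   1.        ]]), 'k1': -0.21547538909341502, 'rvec': array([ 2.10894659, -2.15419753,  0.20945594]), 'tvec': array([0.00930148, 0.58509316, 1.27736161])}
{'intrinsics': array([[294.79323885,   0.        , 260.05396195],
       [  0.        , 294.79323885, 187.94266932],
       [  0.        ,   0.        ,   1.        ]]), 'k1': -0.07783796538543733, 'rvec': array([-1.84265452,  2.30342404,  0.3224299 ]), 'tvec': array([ 0.60063321, -0.03588274,  0.37832729])}
```

View pics/s0.png

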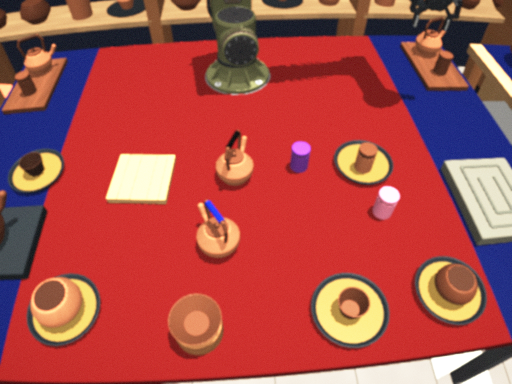

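View pics/t0.png

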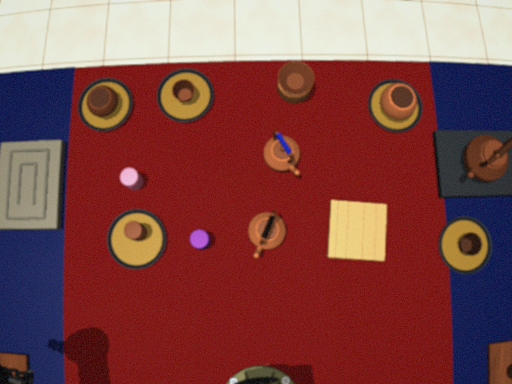

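View pics/w0.png

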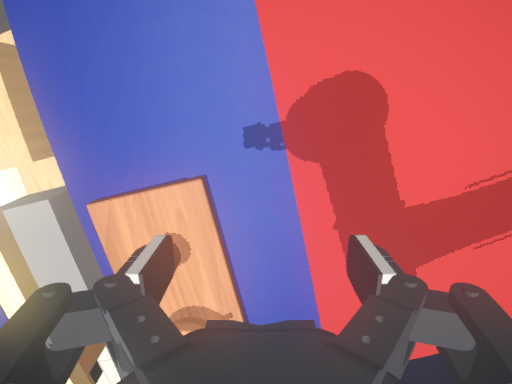

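```bash
python3 - <<'E'
from h import *
t,m=load('t0'); s,ms=load('s0')
a=cv2.resize(t[190:280,90:220],None,fx=4,fy=4,interpolation=2); b=cv2.resize(t[120:210,250:310],None,fx=4,fy=4,interpolation=2)
cv2.imwrite('pics/c0.png',np.hstack([a,b]))
cv2.imwrite('pics/c1.png',np.hstack([cv2.resize(s[180:280,180:260],None,fx=4,fy=4,interpolation=2),cv2.resize(s[130:230,320:410],None,fx=4,fy=4,interpolation=2)]))
# dish: yellow mask
for n,(im,mm) in dict(top=(t,m)).items():
    hsv=cv2.cvtColor(im,cv2.COLOR_BGR2HSV)
    print('board px'); 
    y=cv2.inRange(hsv,(18,50,150),(35,255,255)); 
    c,_=cv2.findContours(y,0,2)
    for k in c:
        if cv2.contourArea(k)>500: print(cv2.boundingRect(k),cv2.minAreaRect(k),[round(x,3) for x in ray(mm,*cv2.minAreaRect(k)[0],.02)])
for n,u,v,z in [('dish',137,239,.01),('caddy',135,231,.084),('blue',283,144,.135),('blk',267,228,.135),('spouttip',297,172,.07),('board',358,231,.02),('purple',199,239,.07),('pink',129,178,.07),('bluedark',467,245,.01)]: print(n,ray(m,u,v,z).round(3))
E
```

```text
board px
(442, 221, 45, 49) ((464.0000305175781, 245.0), (46.66904067993164, 45.25482940673828), 45.0) [np.float64(0.418), np.float64(-0.592), np.float64(0.02)]
(112, 214, 50, 51) ((136.5, 239.0), (50.0, 49.0), 90.0) [np.float64(0.459), np.float64(0.332), np.float64(0.02)]
(328, 200, 58, 61) ((357.0932312011719, 230.07131958007812), (56.944244384765625, 56.87916564941406), 3.7313973903656006) [np.float64(0.472), np.float64(-0.279), np.float64(0.02)]
(83, 83, 45, 45) ((105.55947875976562, 105.37732696533203), (40.66770935058594, 47.252586364746094), 52.4314079284668) [np.float64(0.852), np.float64(0.436), np.float64(0.02)]
(161, 73, 49, 46) ((185.00001525878906, 95.5), (44.547725677490234, 47.37614822387695), 45.0) [np.float64(0.874), np.float64(0.199), np.float64(0.02)]
dish [0.46  0.333 0.01 ]
caddy [0.475 0.321 0.084]
blue [ 0.689 -0.072  0.135]
blk [ 0.472 -0.025  0.135]
spouttip [ 0.628 -0.112  0.07 ]
board [ 0.469 -0.281  0.02 ]
purple [0.453 0.152 0.07 ]
pink [0.621 0.344 0.07 ]
bluedark [ 0.419 -0.606  0.01 ]
```

View pics/c0.png

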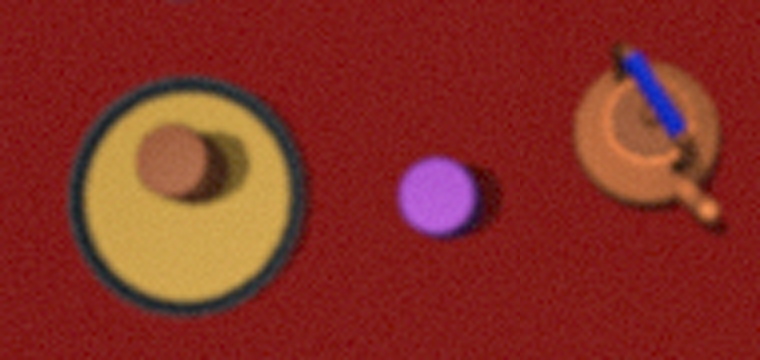

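View pics/c1.png

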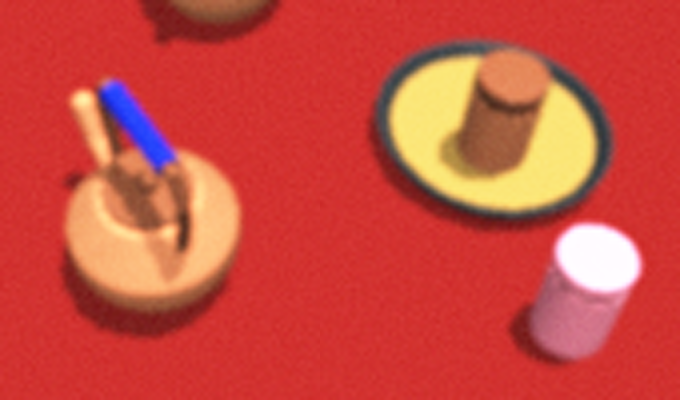

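```bash
cat >> h.py <<'E'
from scipy.spatial.transform import Rotation as Ro
def toolR(): return Ro.from_euler('xyz',get_obs()['eef_rot'],degrees=True)
def go(target,ydir=None):
    """needed shift in tool units & rotvec to point down with tool y along ydir (world xy)"""
    o=get_obs(); R=toolR(); d=R.inv().apply(np.array(target)-o['ee_pos'])/.04
    x=np.array([0,0,-1.]); y=R.as_matrix()[:,1] if ydir is None else np.array([*ydir,0.]); y[2]=0; y/=np.linalg.norm(y)
    if ydir is not None and y@R.as_matrix()[:,1]<0: y=-y
    T=Ro.from_matrix(np.column_stack([x,y,np.cross(x,y)]))
    print('clock',o['clock'],'pos',o['ee_pos'].round(4),'shift',d.round(2),'rot',np.degrees((R.inv()*T).as_rotvec()).round(2),'F',o['contact_force'].round(1),'op',round(o['opening'],3),'j',o['joint_positions'].round(0))
E
python3 - <<'E'
from h import *
t,m=load('t0'); s,ms=load('s0')
cad=ray(m,133.2,230,.084); dish=ray(m,136.9,238.9,.018); a=ray(m,277.75,134.25,.14); b=ray(m,290.5,153.25,.14)
print('cad',cad,'dish',dish,'a',a,b,(a+b)/2,np.linalg.norm(a-b),'ang',np.degrees(np.arctan2(*(b-a)[1::-1])))
bd=ray(m,357.1,230.1,.02);print('board',bd)
# scene checks: caddy top crop(515,78); sleeve ends (108,92),(165,158); dish rim
print('scene cad',ray(ms,320+(515-320)/4,130+78/4,.084))
for u,v in((110,93),(165,158)): print(ray(ms,180+u/4,180+v/4,.14))
print(toolR().as_matrix().round(3))
# dish rim ellipse projected centre check in scene: crop x 378..610,y 41..217
th=np.linspace(0,2*np.pi,200);P=np.c_[dish[0]+.085*np.cos(th),dish[1]+.085*np.sin(th),0*th+.018];p=proj(ms,P)
print(((p-[320,130])*4+[320,0]).min(0),((p-[320,130])*4+[320,0]).max(0))
go([cad[0],cad[1],.2])
E
```

```text
cad [0.47785287 0.32586116 0.084     ] dish [0.4599239  0.33098371 0.018     ] a [ 0.71399029 -0.05913274  0.14      ] [ 0.66252139 -0.09034601  0.14      ] [ 0.68825584 -0.07473938  0.14      ] 0.06019397837128704 ang -148.76531927498917
board [ 0.47175167 -0.27869394  0.02      ]
scene cad [0.48728102 0.3280225  0.084     ]
[ 0.67390262 -0.08740035  0.14      ]
[ 0.71790153 -0.05897557  0.14      ]
[[-0.    -0.22  -0.976]
 [-0.001 -0.976  0.22 ]
 [-1.     0.001 -0.   ]]
[367.02197732  32.30715605] [608.06734346 209.41131769]
clock 0.15 pos [0.1319 0.5851 0.2305] shift [ 0.77  4.42 -9.86] rot [ 0.   -0.01 -0.08] F [ 0.5 -0.6 -0.3] op 0.996 j [ 96.   2.   5.  -0. -93. -19.]
```

Request:
carry_out(
  increments=[
    [[0, 0.4, -0.9, 0, 0, 0, 1], [0, 0.4, -0.9, 0, 0, 0, 1], [0, 0.4, -0.9, 0, 0, 0, 1], [0, 0.4, -0.9, 0, 0, 0, 1], [0, 0.4, -0.9, 0, 0, 0, 1]],
  ],
)

```text
clock: 0.65
ee_pos: [0.2908, 0.4653, 0.2271]
eef_rot: [85.8, 89.6, -106.4]
contact_force: [0.4, 0.4, -0.7]
opening: 1.001
```

Request:
carry_out(
  increments=[
    [[0, 0.4, -0.9, 0, 0, 0, 1], [0, 0.4, -0.9, 0, 0, 0, 1], [0, 0.4, -0.9, 0, 0, 0, 1], [0, 0.4, -0.9, 0, 0, 0, 1], [0, 0.4, -0.8, 0, 0, 0, 1]],
  ],
)

```text
clock: 1.15
ee_pos: [0.451, 0.3436, 0.2265]
eef_rot: [77.9, 89.6, -114.3]
contact_force: [0.4, 0.5, -0.9]
opening: 1.004
```

```bash
python3 - <<'E'
from h import *
go([.478,.326,.2]); snap('wrist','w1')
E
```

```text
clock 1.15 pos [0.451  0.3436 0.2265] shift [ 0.66  0.28 -0.75] rot [-0.    0.09 -0.43] F [ 0.4  0.5 -0.9] op 1.004 j [ 58.  -2.  -0.   0. -92.  20.]
```

View pics/w1.png

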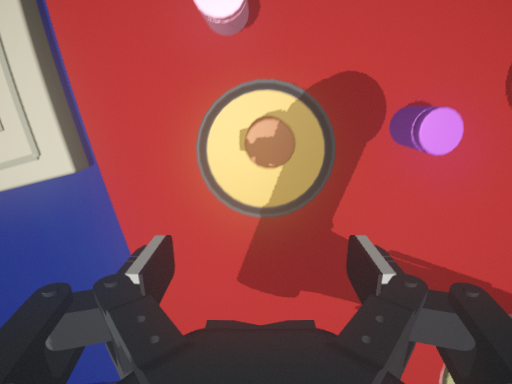

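```bash
python3 - <<'E'
from h import *
im,m=load('w1'); crop(im,190,70,150,150,4,'c2')
print(ray(m,266,148,.018),ray(m,270,142,.084), -cv2.Rodrigues(m['rvec'])[0].T@m['tvec'])
th=np.linspace(0,2*np.pi,200)
def fitc(c,r,z):
    p=proj(m,np.c_[c[0]+r*np.cos(th),c[1]+r*np.sin(th),0*th+z]);return p
v=im.copy()
for c,r,z in(((.460,.331),.085,.018),((.478,.326),.025,.084)):
    cv2.polylines(v,[fitc(c,r,z).round().astype(int)],True,(0,255,0),1)
crop(v,190,70,150,150,4,'c3')
E
```

```text
[0.46716188 0.33245878 0.018     ] [0.48187472 0.32719438 0.084     ] [0.51947736 0.33090166 0.36906168]
```

View pics/c3.png

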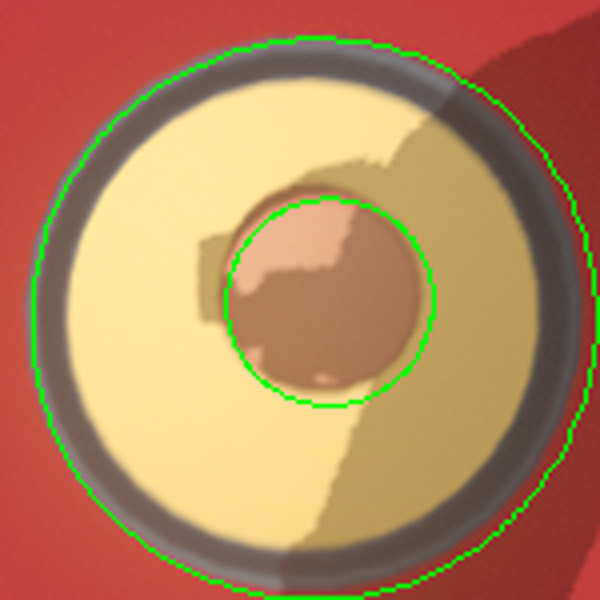

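```bash
python3 - <<'E'
from h import *
go([.482,.327,.036])
E
```

```text
clock 1.2 pos [0.4539 0.3406 0.2264] shift [ 4.76  0.14 -0.76] rot [-0.    0.03 -0.52] F [-1.  -1.7 -1. ] op 0.997 j [ 57.  -2.  -0.   0. -92.  20.]
```

Request:
carry_out(
  increments=[
    [[0.5, 0.07, -0.38, 0, 0, -0.3, 1], [0.5, 0.07, -0.38, 0, 0, -0.2, 1], [0.5, 0, 0, 0, 0, 0, 1], [0.5, 0, 0, 0, 0, 0, 1], [0, 0, 0, 0, 0, 0, 1]],
  ],
)

```text
clock: 1.7
ee_pos: [0.4852, 0.3248, 0.1425]
eef_rot: [30.4, 89.9, -162.3]
contact_force: [-0.8, 0.2, 0.4]
opening: 1.002
```

```bash
python3 - <<'E'
from h import *
go([.482,.327,.036]); snap('wrist','w2')
E
```

```text
clock 1.7 pos [0.4852 0.3248 0.1425] shift [ 2.66 -0.04  0.09] rot [-0.    0.11 -0.06] F [-0.8  0.2  0.4] op 1.002 j [ 53.   0.  -6.  -0. -83.  24.]
```

View pics/w2.png

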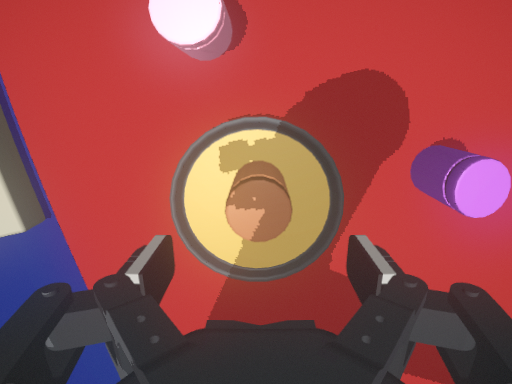

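```bash
python3 - <<'E'
from h import *
im,m=load('w2'); print(ray(m,259,208.5,.084),ray(m,257.5,198.5,.018))
c=proj(m,[[.4852,.3248,.1425]]);print(c)
go([.482,.327,.036])
E
```

```text
[0.48185855 0.3274049  0.084     ] [0.46857382 0.33208993 0.018     ]
[[262.0484243  239.53439495]]
clock 1.75 pos [0.4859 0.3252 0.1446] shift [ 2.71 -0.02  0.11] rot [-0.   -0.    0.04] F [-0.7  0.6  1. ] op 1.004 j [ 53.   0.  -6.  -0. -83.  24.]
```

Request:
carry_out(
  increments=[
    [[0.6, 0, 0.1, 0, 0, 0, 1], [0.6, 0, 0, 0, 0, 0, 1], [0.6, 0, 0, 0, 0, 0, 1], [0.6, 0, 0, 0, 0, 0, 1], [0.2, 0, 0, 0, 0, 0, 1]],
  ],
)

```text
clock: 2.25
ee_pos: [0.4856, 0.3305, 0.0479]
eef_rot: [-127.3, 89.1, 40.1]
contact_force: [-0.2, -0.2, -0.3]
opening: 0.997
```

```bash
python3 - <<'E'
from h import *
go([.482,.327,.036])
E
```

```text
clock 2.25 pos [0.4856 0.3305 0.0479] shift [0.3  0.11 0.07] rot [-0.   -0.52  0.68] F [-0.2 -0.2 -0.3] op 0.997 j [ 54.   3. -14.   0. -72.  23.]
```

Request:
carry_out(
  increments=[
    [[0.25, 0.1, 0.05, 0, -0.5, 0.6, 1], [0, 0, 0, 0, 0, 0, 1], [0, 0, 0, 0, 0, 0, 1]],
  ],
)

```text
clock: 2.55
ee_pos: [0.4837, 0.3281, 0.0404]
eef_rot: [-126.5, 89.8, 41.0]
contact_force: [-0.3, 1.2, 0.9]
opening: 1.004
```

```bash
python3 - <<'E'
from h import *
go([.482,.327,.036])
E
```

```text
clock 2.55 pos [0.4837 0.3281 0.0404] shift [0.11 0.04 0.04] rot [-0.   -0.12  0.16] F [-0.3  1.2  0.9] op 1.004 j [ 54.   3. -14.   0. -72.  24.]
```

Request:
carry_out(
  increments=[
    [[0.05, 0.02, 0.02, 0, 0, 0, -1], [0, 0, 0, 0, 0, 0, -1], [0, 0, 0, 0, 0, 0, -1], [0, 0, 0, 0, 0, 0, -1], [0, 0, 0, 0, 0, 0, -1]],
  ],
)

```text
clock: 3.05
ee_pos: [0.4837, 0.3285, 0.0415]
eef_rot: [-123.3, 89.6, 44.1]
contact_force: [-0.1, 0.3, -2.4]
opening: 0.577
```

Request:
carry_out(
  increments=[
    [[0, 0, 0, 0, 0, 0, -1], [0, 0, 0, 0, 0, 0, -1], [0, 0, 0, 0, 0, 0, -1]],
  ],
)

```text
clock: 3.35
ee_pos: [0.4837, 0.3284, 0.0414]
eef_rot: [-123.6, 89.6, 43.9]
contact_force: [-0.2, 0.2, -0.7]
opening: 0.568
```

Request:
carry_out(
  increments=[
    [[-0.3, 0, 0, 0, 0, 0, -1], [-0.5, 0, 0, 0, 0, 0, -1], [-0.6, 0, 0, 0, 0, 0, -1], [-0.6, 0, 0, 0, 0, 0, -1], [-0.6, 0, 0, 0, 0, 0, -1]],
  ],
)

```text
clock: 3.85
ee_pos: [0.481, 0.3258, 0.1459]
eef_rot: [57.1, 89.9, -135.4]
contact_force: [0.1, -0.2, -1.9]
opening: 0.575
```

Request:
carry_out(
  increments=[
    [[-0.6, 0, 0, 0, 0, 0, -1], [-0.6, 0, 0, 0, 0, 0, -1], [-0.6, 0, 0, 0, 0, 0, -1], [-0.3, 0, 0, 0, 0, 0, -1], [0, 0, 0, 0, 0, 0, -1]],
  ],
)

```text
clock: 4.35
ee_pos: [0.4817, 0.3258, 0.241]
eef_rot: [-124.4, 89.7, 43.0]
contact_force: [-0.5, -0.3, -2.8]
opening: 0.569
```

```bash
python3 - <<'E'
from h import *
go([.472,-.279,.21]); snap('wrist','w3'); print(toolR().as_matrix().round(3))
im,m=load('t0')
# board edge corners, crop
crop(im,315,190,85,80,7,'c4')
E
```

```text
clock 4.35 pos [0.4817 0.3258 0.241 ] shift [ 0.71 14.81 -3.05] rot [-0.   -0.18  0.27] F [-0.5 -0.3 -2.8] op 0.569 j [ 54.  -1.   3.   0. -93.  24.]
[[ 0.003 -0.217 -0.976]
 [ 0.003 -0.976  0.217]
 [-1.    -0.004 -0.002]]
```

View pics/w3.png

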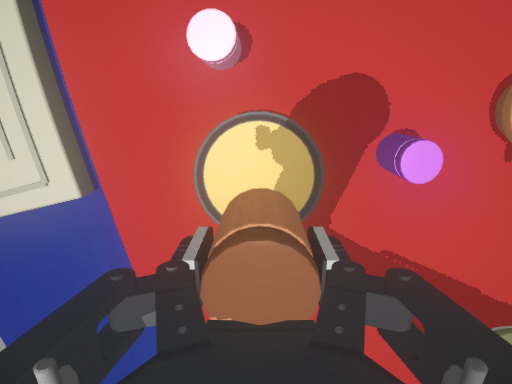

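Request:
carry_out(
  increments=[
    [[0, 0.4, -0.08, 0, 0, 0, -1], [0, 0.8, -0.17, 0, 0, 0, -1], [0, 0.9, -0.18, 0, 0, 0, -1], [0, 0.9, -0.18, 0, 0, 0, -1], [0, 0.9, -0.18, 0, 0, 0, -1]],
  ],
)

```text
clock: 4.9
ee_pos: [0.4751, 0.1618, 0.2298]
eef_rot: [42.6, 89.4, -149.6]
contact_force: [0.3, 0.0, -1.1]
opening: 0.571
```

Request:
carry_out(
  increments=[
    [[0, 0.9, -0.18, 0, 0, 0, -1], [0, 0.9, -0.18, 0, 0, 0, -1], [0, 0.9, -0.18, 0, 0, 0, -1], [0, 0.9, -0.18, 0, 0, 0, -1], [0, 0.9, -0.18, 0, 0, 0, -1]],
  ],
)

```text
clock: 5.4
ee_pos: [0.4667, -0.0321, 0.2233]
eef_rot: [36.3, 88.8, -155.9]
contact_force: [1.2, 0.2, -2.2]
opening: 0.573
```

```bash
python3 - <<'E'
from h import *
go([.472,-.279,.24])
E
```

```text
clock 5.4 pos [ 0.4667 -0.0321  0.2233] shift [-0.37  6.01 -1.43] rot [-0.01  0.94 -0.69] F [ 1.2  0.2 -2.2] op 0.573 j [ 21. -17. -14.   0. -95.  57.]
```

Request:
carry_out(
  increments=[
    [[-0.2, 0.9, -0.2, 0, 0.5, -0.4, -1], [-0.1, 0.9, -0.2, 0, 0.3, -0.2, -1], [0, 0.9, -0.2, 0, 0, 0, -1], [0, 0.9, -0.2, 0, 0, 0, -1], [0, 0.8, -0.2, 0, 0, 0, -1]],
  ],
)

```text
clock: 5.9
ee_pos: [0.4624, -0.2218, 0.2289]
eef_rot: [11.7, 89.3, 179.5]
contact_force: [0.7, 0.7, -1.2]
opening: 0.574
```

Request:
carry_out(
  increments=[
    [[0, 0.6, -0.15, 0, 0, 0, -1], [0, 0.3, -0.1, 0, 0, 0, -1], [0, 0, 0, 0, 0, 0, -1]],
  ],
)

```text
clock: 6.2
ee_pos: [0.4607, -0.2644, 0.2236]
eef_rot: [6.4, 88.9, 173.9]
contact_force: [-0.1, -0.0, -2.1]
opening: 0.573
```

```bash
python3 - <<'E'
from h import *
go([.472,-.279,.24]); snap('wrist','w4')
E
```

```text
clock 6.2 pos [ 0.4607 -0.2644  0.2236] shift [-0.42  0.3  -0.35] rot [-0.    1.11 -0.13] F [-0.1 -0.  -2.1] op 0.573 j [ -8.  -7.  -5.   0. -93.  86.]
```

View pics/w4.png

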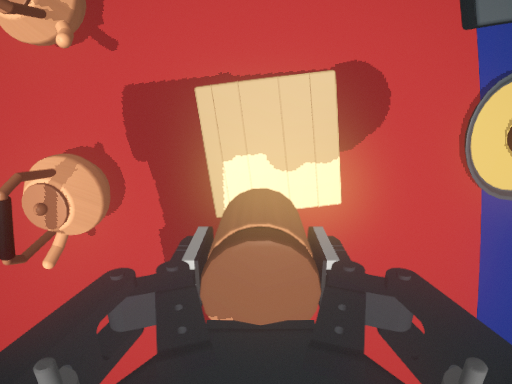

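View pics/c4.png

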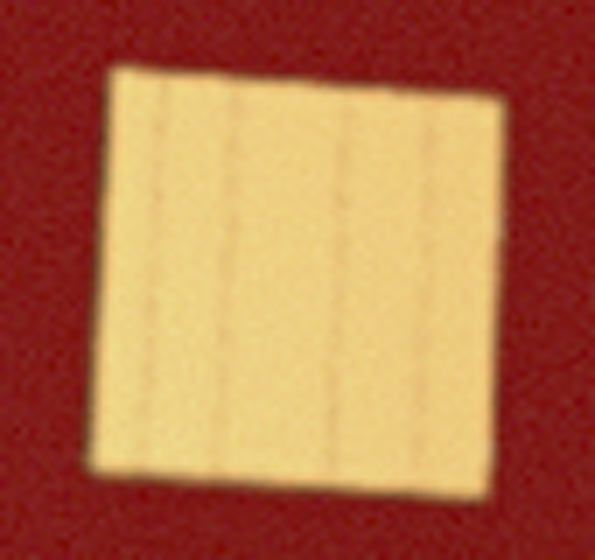

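```bash
python3 - <<'E'
from h import *
im,m=load('w4')
P=np.array([ray(m,u,v,.02) for u,v in((196,87),(334,71),(341,204),(217,217))]);print(P.round(3),P.mean(0))
im,m=load('t0')
P=np.array([ray(m,315+u/7-.43,190+v/7-.43,.02) for u,v in((110,66),(506,96),(490,500),(90,473))]);print(P.round(3),P.mean(0))
go([.477,-.278,.053])
E
```

```text
[[ 0.559 -0.212  0.02 ]
 [ 0.542 -0.366  0.02 ]
 [ 0.385 -0.351  0.02 ]
 [ 0.402 -0.195  0.02 ]] [ 0.47208159 -0.28084417  0.02      ]
[[ 0.561 -0.207  0.02 ]
 [ 0.545 -0.369  0.02 ]
 [ 0.384 -0.352  0.02 ]
 [ 0.4   -0.192  0.02 ]] [ 0.4722059  -0.28016148  0.02      ]
clock 6.25 pos [ 0.4607 -0.2636  0.2236] shift [ 4.26  0.25 -0.56] rot [-0.    1.12 -0.11] F [-0.  -0.2 -2.7] op 0.576 j [ -8.  -7.  -5.   0. -93.  86.]
```

Request:
carry_out(
  increments=[
    [[0.6, 0.12, -0.2, 0, 0.6, 0, -1], [0.6, 0.13, -0.2, 0, 0.5, 0, -1], [0.7, 0.1, 0, 0, 0, 0, -1], [0.6, 0, 0, 0, 0, 0, -1], [0.5, 0, 0, 0, 0, 0, -1]],
  ],
)

```text
clock: 6.75
ee_pos: [0.4748, -0.277, 0.1021]
eef_rot: [172.8, 89.6, -19.4]
contact_force: [-1.0, -0.5, -0.9]
opening: 0.57
```

```bash
python3 - <<'E'
from h import *
go([.472,-.280,.0525])
E
```

```text
clock 6.75 pos [ 0.4748 -0.277   0.1021] shift [1.24 0.09 0.06] rot [ 0.   -0.4  -0.05] F [-1.  -0.5 -0.9] op 0.57 j [ -9.  -4. -15.   0. -79.  87.]
```

Request:
carry_out(
  increments=[
    [[0.4, 0.09, 0.06, 0, -0.4, 0, -1], [0.3, 0, 0, 0, 0, 0, -1], [0.15, 0, 0, 0, 0, 0, -1], [0, 0, 0, 0, 0, 0, -1]],
  ],
)

```text
clock: 7.15
ee_pos: [0.4703, -0.2769, 0.0631]
eef_rot: [-2.7, 89.7, 165.3]
contact_force: [-0.3, -0.5, -1.8]
opening: 0.574
```

```bash
python3 - <<'E'
from h import *
go([.472,-.280,.0525])
E
```

```text
clock 7.15 pos [ 0.4703 -0.2769  0.0631] shift [ 0.27  0.07 -0.06] rot [0.   0.31 0.01] F [-0.3 -0.5 -1.8] op 0.574 j [ -9.  -3. -18.  -0. -75.  87.]
```

Request:
carry_out(
  increments=[
    [[0.12, 0.05, -0.03, 0, 0.3, 0, -1], [0.1, 0, 0, 0, 0, 0, -1], [0.05, 0, 0, 0, 0, 0, -1], [0, 0, 0, 0, 0, 0, -1]],
  ],
)

```text
clock: 7.55
ee_pos: [0.4727, -0.2798, 0.0542]
eef_rot: [175.2, 89.7, -16.9]
contact_force: [0.2, 0.2, -2.3]
opening: 0.569
```

```bash
python3 - <<'E'
from h import *
go([.472,-.280,.0515])
E
```

```text
clock 7.55 pos [ 0.4727 -0.2798  0.0542] shift [0.07 0.01 0.02] rot [ 0.   -0.27 -0.02] F [ 0.2  0.2 -2.3] op 0.569 j [-10.  -3. -19.   0. -74.  88.]
```

Request:
carry_out(
  increments=[
    [[0.06, 0, 0, 0, -0.2, 0, -1], [0.04, 0, 0, 0, 0, 0, -1], [0, 0, 0, 0, 0, 0, -1]],
  ],
)

```text
clock: 7.85
ee_pos: [0.4733, -0.2801, 0.0515]
eef_rot: [162.3, 89.8, -29.7]
contact_force: [-0.6, -0.4, -1.4]
opening: 0.575
```

Request:
carry_out(
  increments=[
    [[0.03, 0, 0, 0, 0, 0, -1], [0, 0, 0, 0, 0, 0, -1]],
  ],
)

```text
clock: 8.05
ee_pos: [0.4737, -0.2803, 0.0515]
eef_rot: [162.0, 89.8, -30.0]
contact_force: [0.5, -0.3, -1.7]
opening: 0.572
```

Request:
carry_out(
  increments=[
    [[0.06, 0, 0, 0, 0, 0, -1], [0.03, 0, 0, 0, 0, 0, -1]],
  ],
)

```text
clock: 8.25
ee_pos: [0.4744, -0.2807, 0.0514]
eef_rot: [156.7, 89.6, -35.3]
contact_force: [-3.4, 0.8, 2.8]
opening: 0.57
```

Request:
carry_out(
  increments=[
    [[0.06, 0, 0, 0, 0, 0, -1], [0.06, 0, 0, 0, 0, 0, -1]],
  ],
)

```text
clock: 8.45
ee_pos: [0.4751, -0.2812, 0.0514]
eef_rot: [152.9, 89.4, -38.9]
contact_force: [-6.2, 4.5, 11.9]
opening: 0.571
```

Request:
carry_out(
  increments=[
    [[-0.06, 0, 0, 0, 0, 0, 0.3], [0, 0, 0, 0, 0, 0, 0.6], [0, 0, 0, 0, 0, 0, 1], [0, 0, 0, 0, 0, 0, 1], [0, 0, 0, 0, 0, 0, 1]],
  ],
)

```text
clock: 8.95
ee_pos: [0.4758, -0.2816, 0.0541]
eef_rot: [155.6, 89.3, -36.3]
contact_force: [0.0, -0.4, -1.0]
opening: 0.999
```

```bash
python3 - <<'E'
from h import *
go([.472,-.280,.0515])
E
```

```text
clock 8.95 pos [ 0.4758 -0.2816  0.0541] shift [ 0.06 -0.02  0.1 ] rot [ 0.   -0.61 -0.28] F [ 0.  -0.4 -1. ] op 0.999 j [-10.  -3. -19.   0. -73.  88.]
```

Request:
carry_out(
  increments=[
    [[-0.5, 0, 0.05, 0, -0.3, 0, 1], [-0.8, 0, 0, 0, 0, 0, 1], [-0.9, 0, 0, 0, 0, 0, 1], [-0.9, 0, 0, 0, 0, 0, 1], [-0.9, 0, 0, 0, 0, 0, 1]],
  ],
)

```text
clock: 9.45
ee_pos: [0.4697, -0.2791, 0.2105]
eef_rot: [15.5, 89.4, -176.4]
contact_force: [0.5, 0.2, -0.4]
opening: 1.002
```

```bash
python3 - <<'E'
from h import *
an=np.radians(-148.8)
go([.640,-.105,.22],(-np.sin(an),np.cos(an))); go([.640,-.105,.22]); print(toolR().as_matrix().round(2));
snap('top','t1')
im,m=load('t1'); crop(im,240,110,170,160,4,'c5')
E
```

```text
clock 9.45 pos [ 0.4697 -0.2791  0.2105] shift [-0.29 -5.14 -3.26] rot [-43.1    0.63   0.07] F [ 0.5  0.2 -0.4] op 1.002 j [-10.  -5.  -5.   0. -91.  88.]
clock 9.45 pos [ 0.4697 -0.2791  0.2105] shift [-0.29 -5.14 -3.26] rot [-0.    0.59 -0.16] F [ 0.5  0.2 -0.4] op 1.002 j [-10.  -5.  -5.   0. -91.  88.]
[[-0.01 -0.21 -0.98]
 [-0.   -0.98  0.21]
 [-1.    0.    0.01]]
```

View pics/c5.png

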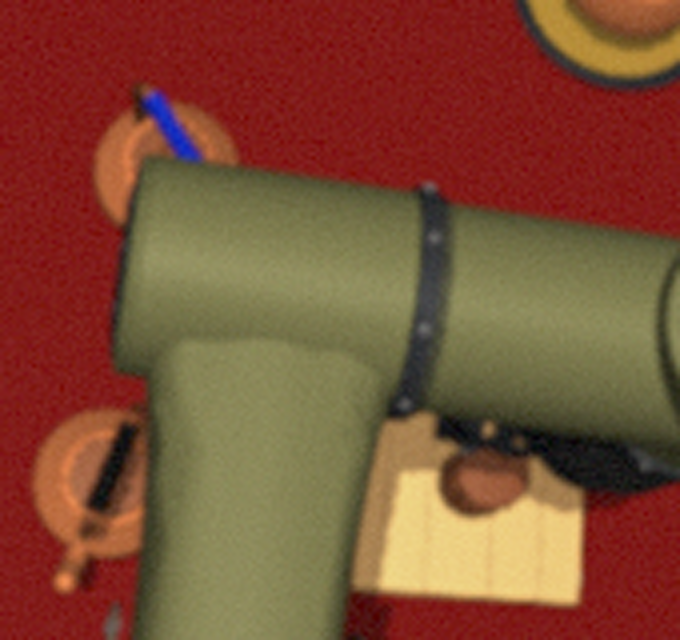

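Request:
carry_out(
  increments=[
    [[-0.1, -0.8, -0.5, 0, 0.5, 0, 1], [-0.1, -0.8, -0.5, 0, 0, 0, 1], [0, -0.8, -0.5, 0, 0, 0, 1], [0, -0.8, -0.5, 0, 0, 0, 1], [0, -0.8, -0.5, 0, 0, 0, 1]],
  ],
)

```text
clock: 10.0
ee_pos: [0.6061, -0.1442, 0.2311]
eef_rot: [160.6, 88.9, -31.7]
contact_force: [0.9, -0.4, 0.3]
opening: 1.003
```

Request:
carry_out(
  increments=[
    [[0, -0.5, -0.3, -8, 0, 0, 1], [0, 0, 0, -8, 0, 0, 1], [0, 0, 0, -8, 0, 0, 1], [0, 0, 0, -8, 0, 0, 1], [0, 0, 0, -8, 0, 0, 1]],
  ],
)

```text
clock: 10.5
ee_pos: [0.6258, -0.1212, 0.2255]
eef_rot: [106.3, 89.2, -44.2]
contact_force: [0.7, 0.5, 0.6]
opening: 1.003
```

```bash
python3 - <<'E'
from h import *
an=np.radians(-148.8)
go([.640,-.105,.22],(-np.sin(an),np.cos(an))); 
snap('wrist','w5')
E
```

```text
clock 10.5 pos [ 0.6258 -0.1212  0.2255] shift [ 0.14 -0.18 -0.51] rot [-1.74 -0.2  -0.74] F [0.7 0.5 0.6] op 1.003 j [  7.   7.   9.   1. -92. 112.]
```

View pics/w5.png

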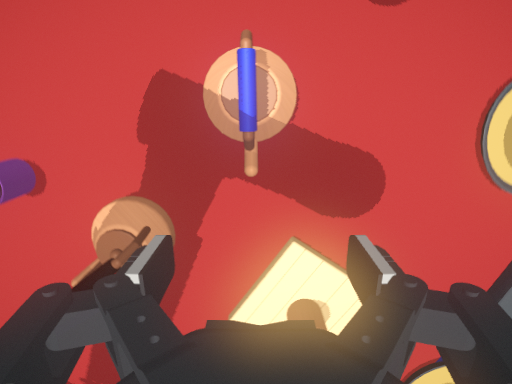

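```bash
python3 - <<'E'
from h import *
im,m=load('w5'); crop(im,190,20,120,170,4,'c6')
a=ray(m,246.5,49,.142);b=ray(m,248,130,.142);print(a,b,(a+b)/2,np.linalg.norm(a-b),np.degrees(np.arctan2(*(b-a)[1::-1])))
print(ray(m,250,94,.045))
an=np.radians(-148.8);go([.69,-.074,.2],(-np.sin(an),np.cos(an))); 
E
```

```text
[ 0.7159295  -0.05901576  0.142     ] [ 0.66602086 -0.08788566  0.142     ] [ 0.69097518 -0.07345071  0.142     ] 0.057657125239731204 -149.95255835976548
[ 0.69186793 -0.07286778  0.045     ]
clock 10.55 pos [ 0.6257 -0.1212  0.2253] shift [ 0.64 -0.23 -1.98] rot [-1.32 -0.19 -0.73] F [ 0.2 -0.  -0.7] op 0.998 j [  7.   7.   9.   1. -92. 113.]
```

View pics/c6.png

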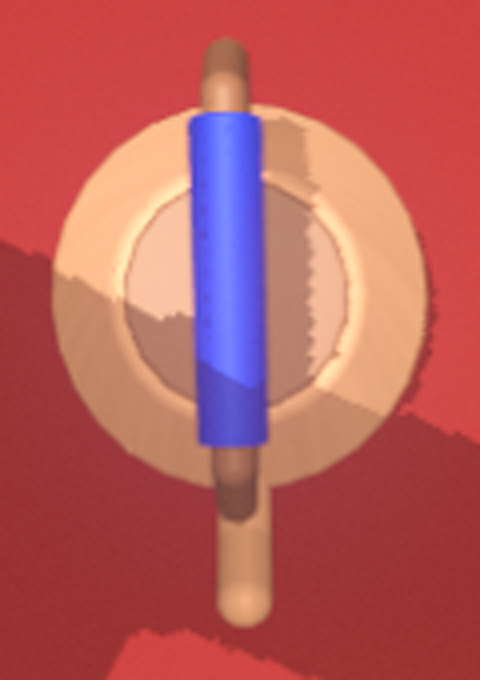

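Request:
carry_out(
  increments=[
    [[0.1, -0.1, -0.5, -1.3, -0.2, -0.7, 1], [0.1, -0.1, -0.5, 0, 0, 0, 1], [0.2, 0, -0.5, 0, 0, 0, 1], [0.2, 0, -0.4, 0, 0, 0, 1], [0, 0, 0, 0, 0, 0, 1]],
  ],
)

```text
clock: 11.05
ee_pos: [0.6891, -0.0746, 0.199]
eef_rot: [-7.7, 90.0, -157.3]
contact_force: [-0.0, -0.6, -0.5]
opening: 1.001
```

```bash
python3 - <<'E'
from h import *
an=np.radians(-149.5);go([.691,-.073,.118],(-np.sin(an),np.cos(an))); 
E
```

```text
clock 11.05 pos [ 0.6891 -0.0746  0.199 ] shift [ 2.03 -0.01 -0.06] rot [-0.12  0.04  0.01] F [-0.  -0.6 -0.5] op 1.001 j [ 10.  17.  17.   0. -91. 110.]
```

Request:
carry_out(
  increments=[
    [[0.4, 0, -0.05, 0, 0, 0, 1], [0.5, 0, 0, 0, 0, 0, 1], [0.5, 0, 0, 0, 0, 0, 1], [0.4, 0, 0, 0, 0, 0, 1], [0, 0, 0, 0, 0, 0, 1]],
  ],
)

```text
clock: 11.55
ee_pos: [0.6891, -0.0749, 0.121]
eef_rot: [-32.6, 89.9, 177.3]
contact_force: [0.1, 0.9, -0.5]
opening: 1.002
```

```bash
python3 - <<'E'
from h import *
an=np.radians(-149.5);go([.691,-.073,.118],(-np.sin(an),np.cos(an)));snap('wrist','w6')
im,m=load('w6');print(proj(m,[[.691,-.073,.135]]))
E
```

```text
clock 11.55 pos [ 0.6891 -0.0749  0.121 ] shift [ 0.07 -0.02 -0.07] rot [-0.62  0.08  0.05] F [ 0.1  0.9 -0.5] op 1.002 j [ 10.  17.  10.  -0. -83. 110.]
[[260.57447715 248.96653908]]
```

View pics/w6.png

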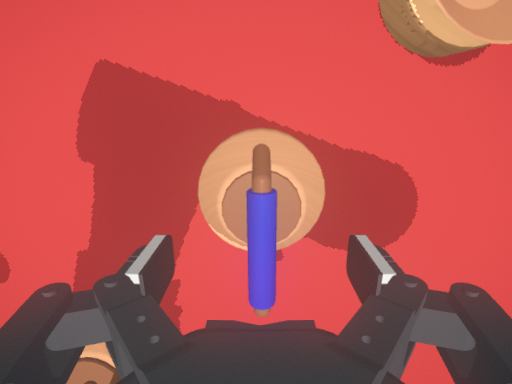

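```bash
python3 - <<'E'
from h import *
im,m=load('w6')
a=ray(m,262,190,.142);b=ray(m,262,306,.142);print(a,b,(a+b)/2,np.linalg.norm(a-b),np.degrees(np.arctan2(*(b-a)[1::-1])))
print(ray(m,262,308,.135))
E
```

```text
[ 0.71888133 -0.05765441  0.142     ] [ 0.66738316 -0.08741855  0.142     ] [ 0.69313225 -0.07253648  0.142     ] 0.059480799058642474 -149.97359266951753
[ 0.66155434 -0.09081924  0.135     ]
```

Request:
carry_out(
  increments=[
    [[0.07, -0.02, -0.08, -0.4, 0, 0, 1], [0, 0, 0, 0, 0, 0, -1], [0, 0, 0, 0, 0, 0, -1], [0, 0, 0, 0, 0, 0, -1], [0, 0, 0, 0, 0, 0, -1]],
  ],
)

```text
clock: 12.1
ee_pos: [0.6935, -0.0732, 0.1241]
eef_rot: [144.8, 89.6, -5.0]
contact_force: [0.4, 0.4, -0.2]
opening: 0.333
```

Request:
carry_out(
  increments=[
    [[0, 0, 0, 0, 0, 0, -1], [0, 0, 0, 0, 0, 0, -1], [0, 0, 0, 0, 0, 0, -1], [0, 0, 0, 0, 0, 0, -1], [0, 0, 0, 0, 0, 0, -1]],
  ],
)

```text
clock: 12.6
ee_pos: [0.6938, -0.0731, 0.1247]
eef_rot: [146.4, 89.6, -3.4]
contact_force: [-0.2, 0.6, 0.1]
opening: 0.139
```

```bash
python3 - <<'E'
from h import *
an=np.radians(-149.5);go([.692,-.073,.118],(-np.sin(an),np.cos(an)))
E
```

```text
clock 12.6 pos [ 0.6938 -0.0731  0.1247] shift [ 0.17 -0.03  0.04] rot [-0.26 -0.35 -0.24] F [-0.2  0.6  0.1] op 0.139 j [ 10.  17.  11.   0. -83. 110.]
```

Request:
carry_out(
  increments=[
    [[0, 0, 0, 0, 0, 0, -0.2], [0, 0, 0, 0, 0, 0, -0.2], [0.2, 0, 0, 0, 0, 0, -0.2], [0.1, 0, 0.03, 0, -0.3, -0.2, -0.2], [0, 0, 0, 0, 0, 0, -0.2]],
  ],
)

```text
clock: 13.1
ee_pos: [0.6925, -0.0738, 0.1113]
eef_rot: [-32.5, 90.0, 177.8]
contact_force: [-0.2, -0.4, 0.5]
opening: 0.404
```

```bash
python3 - <<'E'
from h import *
an=np.radians(-149.5);go([.692,-.073,.116],(-np.sin(an),np.cos(an)))
E
```

```text
clock 13.1 pos [ 0.6925 -0.0738  0.1113] shift [-0.12 -0.02  0.  ] rot [-0.26  0.    0.  ] F [-0.2 -0.4  0.5] op 0.404 j [ 10.  18.  10.  -0. -82. 110.]
```

Request:
carry_out(
  increments=[
    [[-0.08, 0, 0, -0.2, 0, 0, -0.2], [0, 0, 0, 0, 0, 0, -1], [0, 0, 0, 0, 0, 0, -1], [0, 0, 0, 0, 0, 0, -1], [0, 0, 0, 0, 0, 0, -1]],
  ],
)

```text
clock: 13.6
ee_pos: [0.6925, -0.0738, 0.1144]
eef_rot: [-33.8, 90.0, 176.7]
contact_force: [-0.7, 0.7, -1.0]
opening: 0.147
```

Request:
carry_out(
  increments=[
    [[0, 0, 0, 0, 0, 0, -1], [0, 0, 0, 0, 0, 0, -1], [0, 0, 0, 0, 0, 0, -1]],
  ],
)

```text
clock: 13.9
ee_pos: [0.6925, -0.0738, 0.1143]
eef_rot: [-30.2, 90.0, -179.8]
contact_force: [0.6, 0.1, -1.1]
opening: 0.142
```

```bash
python3 - <<'E'
from h import *
an=np.radians(-149.5);go([.692,-.073,.116],(-np.sin(an),np.cos(an)))
E
```

```text
clock 13.9 pos [ 0.6925 -0.0738  0.1143] shift [-0.04 -0.02 -0.  ] rot [-0.05  0.03  0.02] F [ 0.6  0.1 -1.1] op 0.142 j [ 10.  18.  10.  -0. -82. 110.]
```

Request:
carry_out(
  increments=[
    [[-0.15, 0, 0, 0, 0, 0, -1], [-0.3, 0, 0, 0, 0, 0, -1], [-0.4, 0, 0, 0, 0, 0, -1], [-0.5, 0, 0, 0, 0, 0, -1], [-0.5, 0, 0, 0, 0, 0, -1]],
  ],
)

```text
clock: 14.4
ee_pos: [0.6898, -0.0732, 0.1863]
eef_rot: [-36.3, 89.3, 174.1]
contact_force: [0.5, -0.2, -4.4]
opening: 0.143
```

Request:
carry_out(
  increments=[
    [[-0.5, 0, 0, 0, 0, 0, -1], [-0.5, 0, 0, 0, 0, 0, -1], [-0.4, 0, 0, 0, 0, 0, -1], [-0.2, 0, 0, 0, 0, 0, -1], [0, 0, 0, 0, 0, 0, -1]],
  ],
)

```text
clock: 14.9
ee_pos: [0.6912, -0.0737, 0.2628]
eef_rot: [-54.9, 89.8, 155.5]
contact_force: [-0.0, -0.1, -5.5]
opening: 0.14
```

```bash
python3 - <<'E'
from h import *
go([.466,.332,.25]);snap('wrist','w7');snap('scene','s7')
im,m=load('s7');crop(im,120,90,200,150,4,'c7')
E
```

```text
clock 14.9 pos [ 0.6912 -0.0737  0.2628] shift [  0.35 -11.6   -0.28] rot [0.   0.12 0.18] F [-0.  -0.1 -5.5] op 0.14 j [ 10.  18.  26.  -0. -98. 110.]
```

View pics/w7.png

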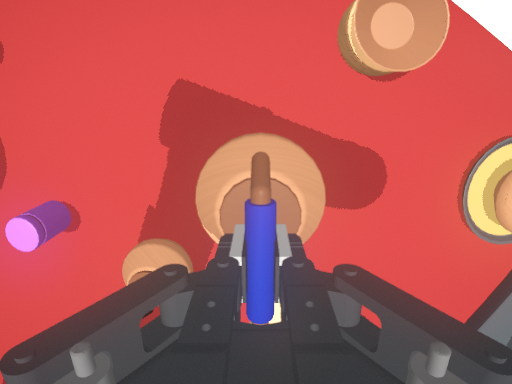

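View pics/c7.png

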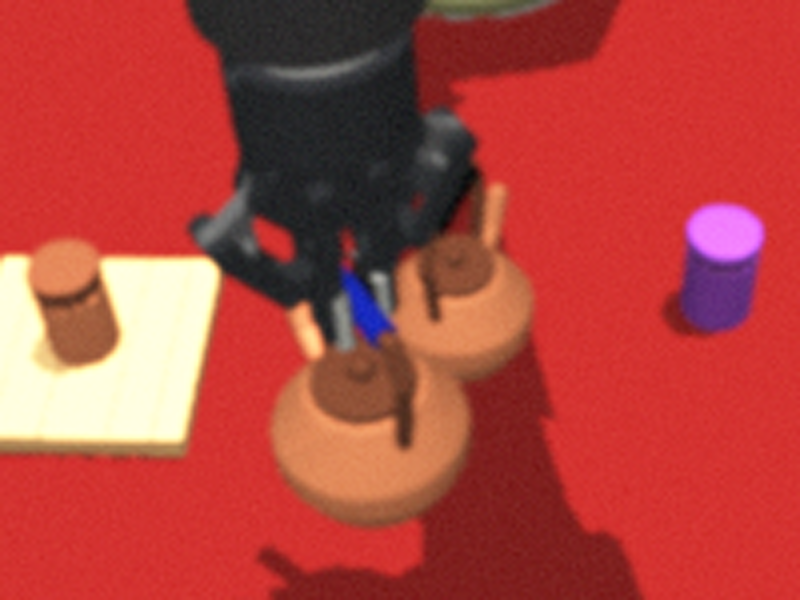

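Request:
carry_out(
  increments=[
    [[0, -0.2, 0, 0, 0, 0, -1], [0, -0.4, 0, 0, 0, 0, -1], [0, -0.6, -0.02, 0, 0, 0, -1], [0, -0.7, -0.02, 0, 0, 0, -1], [0, -0.7, -0.02, 0, 0, 0, -1]],
  ],
)

```text
clock: 15.5
ee_pos: [0.6367, 0.0187, 0.2529]
eef_rot: [-31.3, 88.9, 178.9]
contact_force: [-0.4, 0.6, -5.6]
opening: 0.14
```

Request:
carry_out(
  increments=[
    [[0, -0.7, -0.02, 0, 0, 0, -1], [0, -0.7, -0.02, 0, 0, 0, -1], [0, -0.7, -0.02, 0, 0, 0, -1], [0, -0.7, -0.02, 0, 0, 0, -1], [0, -0.7, -0.02, 0, 0, 0, -1]],
  ],
)

```text
clock: 16.0
ee_pos: [0.5626, 0.1479, 0.2481]
eef_rot: [-27.1, 88.4, -176.9]
contact_force: [0.5, 0.3, -4.6]
opening: 0.142
```

```bash
python3 - <<'E'
from h import *
an=np.radians(-149.5);go([.465,.332,.25],(-np.sin(an),np.cos(an)))
E
```

```text
clock 16.0 pos [0.5626 0.1479 0.2481] shift [ 0.01 -5.21 -0.21] rot [-0.29  1.4   0.72] F [ 0.5  0.3 -4.6] op 0.142 j [ 34.   1.   6.  -1. -96.  86.]
```

Request:
carry_out(
  increments=[
    [[0, -0.7, -0.04, -0.1, 0.4, 0.2, -1], [0, -0.7, -0.04, -0.1, 0.4, 0.2, -1], [0, -0.7, -0.04, 0, 0.3, 0.2, -1], [0, -0.7, -0.04, 0, 0, 0, -1], [0, -0.7, -0.04, 0, 0, 0, -1]],
  ],
)

```text
clock: 16.5
ee_pos: [0.491, 0.2779, 0.2435]
eef_rot: [-12.7, 89.3, -162.2]
contact_force: [1.4, 0.3, -3.8]
opening: 0.144
```

Request:
carry_out(
  increments=[
    [[0, -0.6, 0, 0, 0, 0, -1], [0, -0.4, 0, 0, 0, 0, -1], [0, -0.2, 0, 0, 0, 0, -1], [0, 0, 0, 0, 0, 0, -1]],
  ],
)

```text
clock: 16.9
ee_pos: [0.4606, 0.3234, 0.2393]
eef_rot: [-9.4, 89.0, -158.5]
contact_force: [0.1, -0.7, -4.9]
opening: 0.137
```

```bash
python3 - <<'E'
from h import *
an=np.radians(-149.5);go([.465,.332,.2],(-np.sin(an),np.cos(an)))
snap('wrist','w8')
E
```

```text
clock 16.9 pos [0.4606 0.3234 0.2393] shift [ 0.98 -0.12 -0.22] rot [0.36 1.04 0.17] F [ 0.1 -0.7 -4.9] op 0.137 j [ 55.  -2.   1.  -1. -94.  66.]
```

View pics/w8.png

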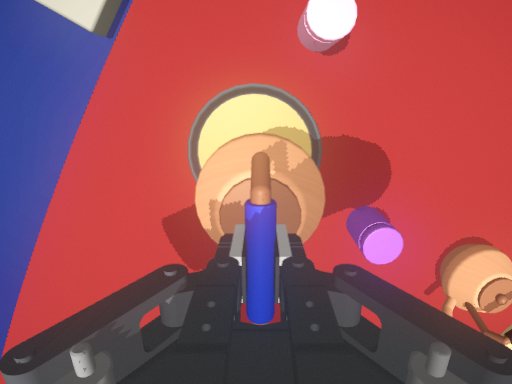

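```bash
python3 - <<'E'
from h import *
im,m=load('w8'); th=np.linspace(0,2*np.pi,300);v=im.copy()
for c,col in(((.468,.332),(0,255,0)),((.461,.331),(255,0,0))):
    cv2.polylines(v,[proj(m,np.c_[c[0]+.085*np.cos(th),c[1]+.085*np.sin(th),0*th+.018]).round().astype(int)],True,col,1)
crop(v,170,70,170,120,4,'c8')
im,m=load('t0');v=cv2.resize(im[200:280,95:180],None,fx=8,fy=8,interpolation=2)
for c,col in(((.468,.332),(0,255,0)),((.461,.331),(255,0,0))):
    p=proj(m,np.c_[c[0]+.085*np.cos(th),c[1]+.085*np.sin(th),0*th+.018]);p=(p-[95,200]+.5)*8
    cv2.polylines(v,[p.round().astype(int)],True,col,1)
cv2.imwrite('pics/c9.png',v[:600])
E
```

```text
(no output)
```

View pics/c8.png

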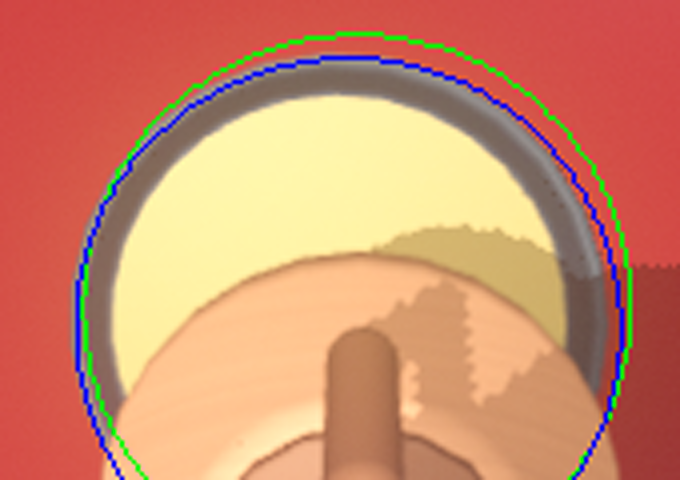

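View pics/c9.png

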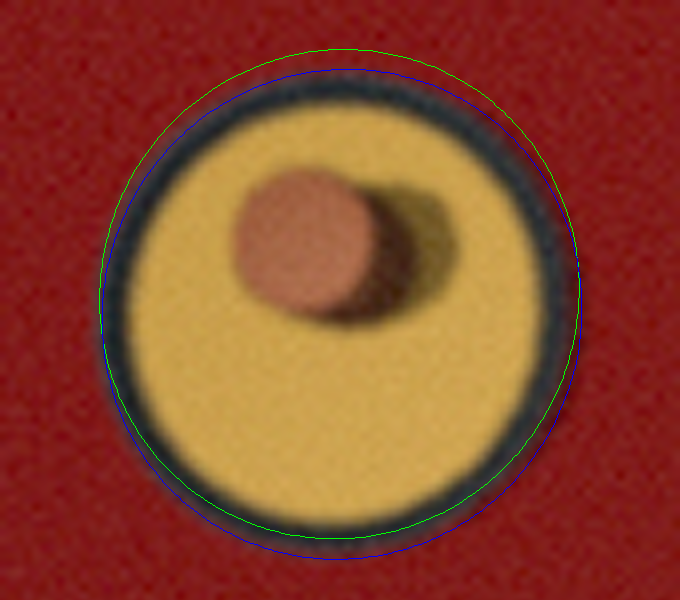

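```bash
python3 - <<'E'
from h import *
an=np.radians(-149.5);go([.4645,.333,.160],(-np.sin(an),np.cos(an)))
E
```

```text
clock 16.95 pos [0.4609 0.3229 0.2393] shift [ 1.98 -0.16 -0.24] rot [0.33 1.04 0.16] F [-1.1 -0.5 -5.1] op 0.144 j [ 55.  -2.   1.  -1. -94.  66.]
```

Request:
carry_out(
  increments=[
    [[0.2, -0.08, -0.12, 0.2, 0.5, 0.1, -1], [0.3, -0.08, -0.12, 0.1, 0.5, 0, -1], [0.4, 0, 0, 0, 0, 0, -1], [0.4, 0, 0, 0, 0, 0, -1], [0.3, 0, 0, 0, 0, 0, -1]],
  ],
)

```text
clock: 17.45
ee_pos: [0.4689, 0.3313, 0.1725]
eef_rot: [-171.4, 89.8, 38.8]
contact_force: [0.7, -0.3, -5.4]
opening: 0.141
```

Request:
carry_out(
  increments=[
    [[0.1, 0, 0, 0, 0, 0, -1], [0, 0, 0, 0, 0, 0, -1]],
  ],
)

```text
clock: 17.65
ee_pos: [0.4688, 0.3297, 0.1654]
eef_rot: [125.0, 89.9, -24.9]
contact_force: [-0.2, 0.1, -4.5]
opening: 0.141
```

```bash
python3 - <<'E'
from h import *
an=np.radians(-149.5);go([.4645,.333,.135],(-np.sin(an),np.cos(an)))
snap('wrist','w9');snap('scene','s9')
im,m=load('s9');crop(im,280,90,160,120,5,'c10')
im,m=load('w9')
o=get_obs();c=o['ee_pos']; th=np.linspace(0,2*np.pi,300);v=im.copy()
# dish at estimated position; belly circle of kettle
for cc,r,z,col in(((.464,.334),.0825,.018,(0,255,0)),((c[0]-.0005,c[1]+.001),.05,c[2]-.1143+.045,(255,0,0))):
    cv2.polylines(v,[proj(m,np.c_[cc[0]+r*np.cos(th),cc[1]+r*np.sin(th),0*th+z]).round().astype(int)],True,col,1)
crop(v,160,60,200,150,4,'c11')
E
```

```text
clock 17.65 pos [0.4688 0.3297 0.1654] shift [ 0.76 -0.13  0.05] rot [-0.42 -0.03 -0.04] F [-0.2  0.1 -4.5] op 0.141 j [ 55.  -2.  -6.   0. -86.  65.]
```

View pics/c11.png

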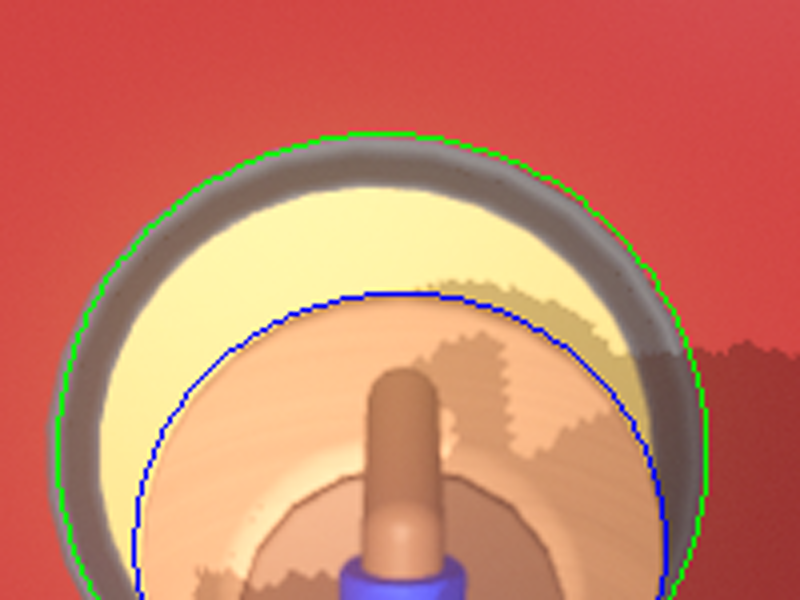

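View pics/c10.png

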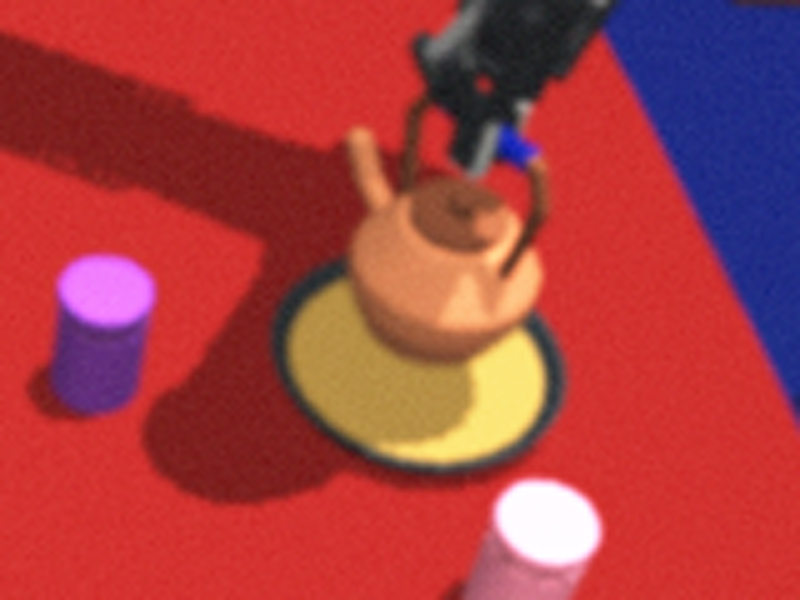

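```bash
python3 - <<'E'
from h import *
an=np.radians(-149.5);go([.463,.334,.135],(-np.sin(an),np.cos(an)))
E
```

```text
clock 17.75 pos [0.469  0.3301 0.1665] shift [ 0.79 -0.16  0.08] rot [-0.4  -0.11 -0.02] F [ 0.2  1.  -4.6] op 0.142 j [ 55.  -2.  -6.   0. -86.  65.]
```

Request:
carry_out(
  increments=[
    [[0.1, -0.15, 0.08, -0.3, 0, 0, -1], [0.2, -0.05, 0.03, 0, 0, 0, -1], [0.2, 0, 0, 0, 0, 0, -1], [0.2, 0, 0, 0, 0, 0, -1], [0, 0, 0, 0, 0, 0, -1]],
  ],
)

```text
clock: 18.25
ee_pos: [0.4609, 0.3363, 0.1381]
eef_rot: [-167.9, 89.7, 42.6]
contact_force: [0.1, -0.2, -5.9]
opening: 0.141
```

```bash
python3 - <<'E'
from h import *
an=np.radians(-149.5);go([.463,.334,.1243],(-np.sin(an),np.cos(an)))
E
```

```text
clock 18.25 pos [0.4609 0.3363 0.1381] shift [ 0.35  0.08 -0.01] rot [-0.04 -0.3   0.06] F [ 0.1 -0.2 -5.9] op 0.141 j [ 56.  -2.  -9.   0. -83.  64.]
```

Request:
carry_out(
  increments=[
    [[0.1, 0.06, 0, 0, -0.3, 0, -1], [0.1, 0, 0, 0, 0, 0, -1], [0.06, 0, 0, 0, 0, 0, -1], [0, 0, 0, 0, 0, 0, -1]],
  ],
)

```text
clock: 18.65
ee_pos: [0.4625, 0.3338, 0.1267]
eef_rot: [-47.5, 90.0, 162.9]
contact_force: [-0.4, -0.4, -5.6]
opening: 0.138
```

```bash
python3 - <<'E'
from h import *
an=np.radians(-149.5);go([.463,.334,.1243],(-np.sin(an),np.cos(an)))
E
```

```text
clock 18.65 pos [0.4625 0.3338 0.1267] shift [ 0.06  0.   -0.01] rot [-0.06  0.03  0.03] F [-0.4 -0.4 -5.6] op 0.138 j [ 56.  -1. -10.  -0. -82.  65.]
```

Request:
carry_out(
  increments=[
    [[0.04, 0, 0, 0, 0, 0, -1], [0.03, 0, 0, 0, 0, 0, -1], [0, 0, 0, 0, 0, 0, -1]],
  ],
)

```text
clock: 18.95
ee_pos: [0.4629, 0.334, 0.1244]
eef_rot: [-134.3, 89.9, 76.1]
contact_force: [0.8, 0.3, -4.6]
opening: 0.14
```

Request:
carry_out(
  increments=[
    [[0.04, 0, 0, 0, 0, 0, -1], [0.02, 0, 0, 0, 0, 0, -1]],
  ],
)

```text
clock: 19.15
ee_pos: [0.4637, 0.3345, 0.1244]
eef_rot: [-169.3, 89.8, 41.1]
contact_force: [-1.2, -0.5, -0.6]
opening: 0.143
```

Request:
carry_out(
  increments=[
    [[0.03, 0, 0, 0, 0, 0, -1], [0, 0, 0, 0, 0, 0, -0.8], [0, 0, 0, 0, 0, 0, -0.6], [0, 0, 0, 0, 0, 0, -0.2], [0, 0, 0, 0, 0, 0, 0.2]],
  ],
)

```text
clock: 19.65
ee_pos: [0.4647, 0.3351, 0.1251]
eef_rot: [-172.0, 89.5, 38.5]
contact_force: [0.2, 1.2, -0.4]
opening: 0.531
```

Request:
carry_out(
  increments=[
    [[0, 0, 0, 0, 0, 0, 0.6], [0, 0, 0, 0, 0, 0, 0.6], [0, 0, 0, 0, 0, 0, 0.6]],
  ],
)

```text
clock: 19.95
ee_pos: [0.4651, 0.3353, 0.1255]
eef_rot: [-172.5, 89.5, 38.0]
contact_force: [-0.0, -1.1, -0.6]
opening: 0.798
```

Request:
carry_out(
  increments=[
    [[-0.4, 0, 0, 0, 0, 0, 0.6], [-0.8, 0, 0, 0, 0, 0, 0.6], [-0.9, 0, 0, 0, 0, 0, 0.6], [-0.8, 0, 0, 0, 0, 0, 0.6], [0, 0, 0, 0, 0, 0, 0.6]],
  ],
)

```text
clock: 20.45
ee_pos: [0.4644, 0.3335, 0.25]
eef_rot: [178.2, 89.4, 28.6]
contact_force: [0.0, 0.2, 1.3]
opening: 0.8
```

```bash
python3 - <<'E'
from h import *
go([.5,.1,.25])
snap('wrist','w10');snap('scene','s10')
im,m=load('s10');crop(im,100,90,330,150,2.4,'c12')
E
```

```text
clock 20.45 pos [0.4644 0.3335 0.25  ] shift [-0.02  5.48  2.19] rot [ 0.   -0.59 -0.02] F [0.  0.2 1.3] op 0.8 j [ 56.  -2.   2.   0. -94.  65.]
```

View pics/w10.png

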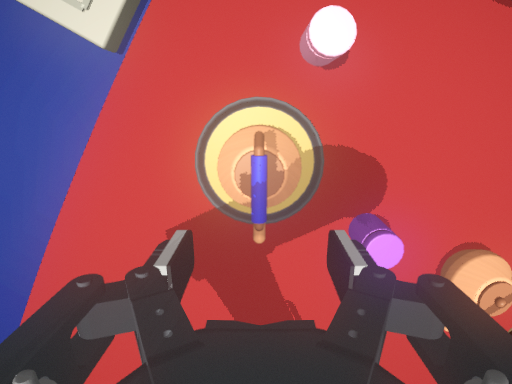

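View pics/c12.png

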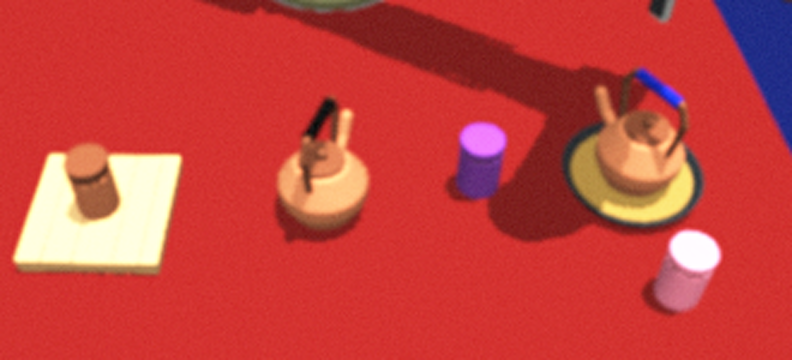

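Request:
carry_out(
  increments=[
    [[0, 0.7, 0.3, 0, 0, 0, 0.6], [0, 0.9, 0.3, 0, 0, 0, 0.6], [0, 0.9, 0.3, 0, 0, 0, 0.6], [0, 0.9, 0.3, 0, 0, 0, 0.6], [0, 0.9, 0.3, 0, 0, 0, 0.6]],
  ],
)

```text
clock: 21.05
ee_pos: [0.4965, 0.1518, 0.2388]
eef_rot: [6.7, 89.6, -142.4]
contact_force: [0.6, -0.6, 0.2]
opening: 0.801
```

Request:
carry_out(
  increments=[
    [[0, 0.4, 0.2, 0, 0, 0, 0.6], [0, 0, 0, 0, 0, 0, 0.6], [0, 0, 0, 0, 0, 0, 0.6]],
  ],
)

```text
clock: 21.35
ee_pos: [0.4973, 0.1289, 0.2365]
eef_rot: [4.4, 89.3, -145.0]
contact_force: [-0.2, 0.5, 0.4]
opening: 0.801
```

```bash
python3 - <<'E'
from h import *
print(get_obs()['ee_pos'])
im,m=snap('top','t11');a=cv2.resize(im[195:285,90:190],None,fx=4,fy=4,interpolation=2);b=cv2.resize(im[195:285,320:395],None,fx=4,fy=4,interpolation=2)
cv2.imwrite('pics/c13.png',np.hstack([a,b]))
E
```

```text
[0.49728821 0.12892948 0.23650597]
```

View pics/c13.png

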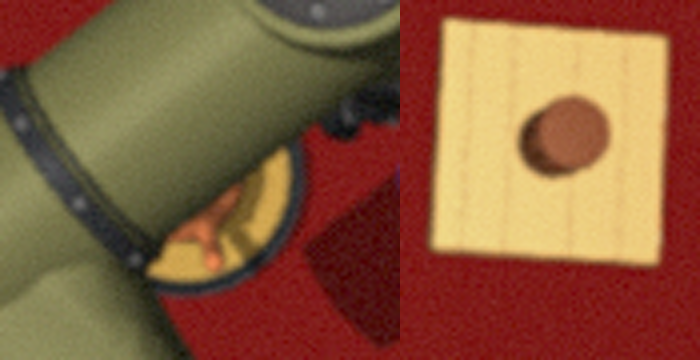

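```bash
python3 - <<'E'
from h import *
im,m=load('w10'); th=np.linspace(0,2*np.pi,300);v=cv2.resize(im[85:255,185:335],None,fx=4,fy=4,interpolation=2)
for cc,r,z,col in(((.463,.334),.0825,.018,(0,255,0)),((.463,.334),.05,.055,(255,0,0))):
    p=(proj(m,np.c_[cc[0]+r*np.cos(th),cc[1]+r*np.sin(th),0*th+z])-[185,85]+.5)*4
    cv2.polylines(v,[p.round().astype(int)],True,col,1)
cv2.imwrite('pics/c14.png',v[:600])
E
```

```text
(no output)
```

View pics/c14.png

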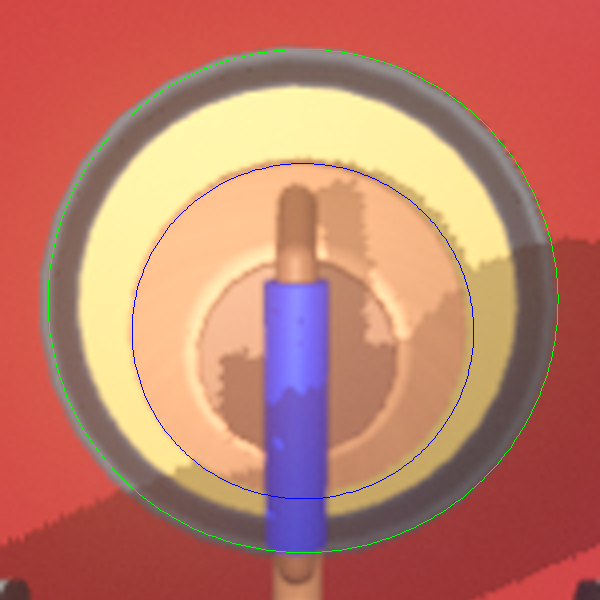

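```bash
python3 - <<'E'
from h import *
print(order.finish_job(), get_obs()['clock'])
E
```

```text
the job is handed in; nothing more can be done
the job is handed in; nothing more can be done
```

I moved the caddy from the dark dish to the pale board. Then I stood the blue-handled kettle in the dish and handed the job in at about 21.5 s.

- **Caddy:** The last top picture shows it upright near the middle of the board, well inside all the edges.
- **Kettle:** The wrist picture taken after release shows it upright. Its belly and the dish rim share a centre to about 2 mm.
- **Setting down:** Both pieces were lowered until the wrist force showed contact, then released. The highest force I read was about 14 N, as the caddy touched the board. The last reading before hand-in was under 1 N, with the gripper clear of everything.
- **Re-grip:** My first grip on the kettle handle sat about 9 mm too high, so I opened, lowered and gripped again before lifting.
- **Checks that disagreed:** Camera estimates of the dish centre differed by up to about 7 mm. I settled it from wrist pictures that showed the kettle and the dish rim together. The rim also measured about 165 mm across instead of 170 mm. The final top picture could not confirm the kettle, because the arm was in the way.

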